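# Load the sensor sleeves of the demonstrator

## Robot

A 7-joint arm with a two-finger parallel gripper is mounted at the origin on the work surface. World frame = base frame: x ahead of the robot, y to its left, z up, the work surface at z = 0. Lengths are in m, angles in rad, forces in N, time in s.
With the tool pointing down it reaches from about 0.4 to 0.925 m from the base axis. Payload 5.6 kg.
Tool frame: the origin (TCP) lies between the finger pads; the fingertips stand 25 mm ahead of it and the grasp point (between the pads) lies 6 mm ahead of it (finger_overhang is the distance from the TCP to the fingertips, in m); z points along the fingers, y is the line along which they close (so a half turn about z gives the same grasp; the last joint's range is limited). The gripper opens to 85 mm and grips with 20 to 120 N. Pads are 22 mm wide; open, the fingers measure 114 mm over their backs; the gripper's body (76 mm by 85 mm) begins 54 mm behind the grasp point. The pads swing forward as they close: fully open they stand 13 mm farther back than shut.
Start: joints at [-1.189, 0.468, -0.012, 1.603, 0.006, 1.071, -0.056], TCP at [0.268, 0.592, 0.256] pointing down, gripper open.
Joint ranges: [-2.53, 2.53], [-0.31, 2.02], [-1.57, 1.55], [0.28, 2.44], [-1.29, 4.43], [0.15, 1.84], [-2.92, 2.92]. Speed limits (rad/s): [2.57, 2.57, 3.14, 3.14, 3.14, 3.14, 3.14].

## Interface

Orientations are given as a unit quaternion [w, x, y, z].
In Python, from plant import get_state, get_image, get_calibration, close_job, finger_overhang gives the robot as it stands.
- The arm moves only by the tool jog_arm, never from a script. Its argument "steps" is a list of rows, each an object with "translation": the shift along the tool's x, y, z in cm, a list of three; "turn": the turn about the tool's z in degrees. In form: [{"translation": [dx, dy, dz], "turn": turn}, ...]. A call has 1 to 10 rows; each row is the pose to reach, as a shift and turn from the pose commanded when the call began, along the tool's axes at that moment; what a row does not reach only later rows make up. A row lasts 1/12 s, in which the tool goes at most 41.7 mm and 7.16 degrees, less where a joint would pass 70% of its speed; a pose out of reach is approached as far as the arm can. A call with a gripper value outside its range is refused whole. "jaw" is the opening, from 0 (shut) to 1 (fully open), set as the call begins (left out, the last holds). The fingers move at their own pace and stop on an object; "squeeze" is the grip in N (left out, the last holds). Time passes only in rows, so rows that repeat a pose let the fingers close. It gives the time, the measured TCP pose, the force and the opening at its end, in the units of the state.
- get_state(): the state, without advancing time (a new reading comes with each control period).
- get_image(name): name is "side" or "top" or "wrist"; returns (picture, depth): 400x640x3 uint8, blue, green, red; 400x640 float32, m along the optical axis (not along the pixel's ray), 0 where there is no reading.
- get_calibration(name): a dict with "fx", "fy", "cx", "cy" (pixels), "k1" (the pictures are not rectified: a ray, as slopes to the right and down, at radius r is drawn at 1 + k1 r^2 times it, then the intrinsics apply), "rvec" (rotation vector, rad) and "tvec" (3), from world to camera coordinates, as OpenCV has them. Camera axes: x right, y down, z forward; pixel columns grow to the right and rows downward; lengths in m; the calibration is good to about 2 mm. A picture is of the moment at which its call begins: read the wrist's pose just before it. get_calibration takes no time and is no camera call; for the wrist camera it gives the pose at the moment of the call.
- close_job(): hands the job in, once; it reports no verdict.
The state is a dict: "t": time; "q": joint angles; "joint_vel": joint speeds; "tau": joint torques, N m; "ee_pos": TCP position; "orientation": TCP orientation; "wrist_force": force on the tool from outside, world axes, zero at the start; "moment": the same for the moment, N m; "opening": finger opening in m.
Only numpy, scipy, OpenCV 4.12 (cv2) and the standard library are available. Lean on these libraries where they do the work, as an engineer would, in place of code of your own. Each camera call takes 0.05 s, during which the arm holds its last target. There are 200 camera calls.

## Task

Swing the sensor head on its arm well clear of the four posts of the centre unit. Slide every sleeve that is in the blue tray onto a post of its own, flange down, pushing it past the sprung balls until they click out inside its wider top and the flange sits flat on the deck; then swing the head fully back against its stop over the posts. Leave the cup and the speakerphone where they are.

Things in the scene. Friction and masses are not known exactly. Their poses are not given: they have to be found in the camera images.
- swing_arm (a joint): Upright hinge of the swing arm on the centre unit. 0 rad: against its stop, sensor head squarely over all four posts; grows clockwise seen from above, the head moving towards the robot and to its left, up to a stop at 1.7. Stays where it is left: friction 0.15 N m, about 1 N at the knob.
- head_knob (a point): Point in the upright black round knob (26 mm diameter, 44 mm tall, top 216 mm above the table) amid the top of the sensor head, a grey plate 150 x 150 x 22 mm whose underside is 150 mm above the table. The point is on the knob's axis 19 mm under its top and moves with the arm. Best taken from above.
- swing_hinge (a point): Point on the arm's upright hinge axis, at the knob point's height, 184 mm from the knob's axis. Pillar and hub below it: radius 20 mm, hub top 180 mm above the table.
- unit: Fixed aluminium centre unit: deck 200 mm (x) by 285 mm (y), 40 mm high. Origin on the table under the middle of a square of four posts of 95 mm pitch, x and y along the edges. Each post has two opposite sprung brass balls of 12 mm, towards +x and -x, 4.5 mm proud, centres 45.8 mm above the deck.
- post0_seat (a point): Centre of a post's foot on the deck, where the underside of a sleeve rests when home (40 mm above the table). The post is an upright steel rod, 20 mm diameter, 86 mm tall, its top 11 mm tapered to 9 mm. Passing its two sprung balls takes a push of 12 to 16 N; its own weight leaves a sleeve perched on them, 50 mm too high. Any sleeve fits any post.
- post1_seat (a point): Centre of a post's foot on the deck, where the underside of a sleeve rests when home (40 mm above the table). The post is an upright steel rod, 20 mm diameter, 86 mm tall, its top 11 mm tapered to 9 mm. Passing its two sprung balls takes a push of 12 to 16 N; its own weight leaves a sleeve perched on them, 50 mm too high. Any sleeve fits any post.
- post2_seat (a point): Centre of a post's foot on the deck, where the underside of a sleeve rests when home (40 mm above the table). The post is an upright steel rod, 20 mm diameter, 86 mm tall, its top 11 mm tapered to 9 mm. Passing its two sprung balls takes a push of 12 to 16 N; its own weight leaves a sleeve perched on them, 50 mm too high. Any sleeve fits any post.
- post3_seat (a point): Centre of a post's foot on the deck, where the underside of a sleeve rests when home (40 mm above the table). The post is an upright steel rod, 20 mm diameter, 86 mm tall, its top 11 mm tapered to 9 mm. Passing its two sprung balls takes a push of 12 to 16 N; its own weight leaves a sleeve perched on them, 50 mm too high. Any sleeve fits any post.
- sleeve0: Loose aluminium sleeve, a tube 70 mm tall, 40 mm outside, with a flange 60 mm across and 8 mm thick round its foot; about 0.2 kg. Its through bore is 23 mm wide for the lower 40 mm, 33 mm wide above: when home, the post's balls spring out into the wide part. Starts standing on its flange in the parts tray. Origin: centre of the underside of the flange; z along the bore, up. Absent in some runs.
- sleeve1: Loose aluminium sleeve, a tube 70 mm tall, 40 mm outside, with a flange 60 mm across and 8 mm thick round its foot; about 0.2 kg. Its through bore is 23 mm wide for the lower 40 mm, 33 mm wide above: when home, the post's balls spring out into the wide part. Starts standing on its flange in the parts tray. Origin: centre of the underside of the flange; z along the bore, up. Absent in some runs.
- sleeve2: Loose aluminium sleeve, a tube 70 mm tall, 40 mm outside, with a flange 60 mm across and 8 mm thick round its foot; about 0.2 kg. Its through bore is 23 mm wide for the lower 40 mm, 33 mm wide above: when home, the post's balls spring out into the wide part. Starts standing on its flange in the parts tray. Origin: centre of the underside of the flange; z along the bore, up. Absent in some runs.
- sleeve3: Loose aluminium sleeve, a tube 70 mm tall, 40 mm outside, with a flange 60 mm across and 8 mm thick round its foot; about 0.2 kg. Its through bore is 23 mm wide for the lower 40 mm, 33 mm wide above: when home, the post's balls spring out into the wide part. Starts standing on its flange in the parts tray. Origin: centre of the underside of the flange; z along the bore, up. Absent in some runs.
- tray: Fixed shallow parts tray, blue inside, 250 x 290 mm, walls 32 mm high, floor 4 mm thick; origin at the centre of its underside.
- cup: Bystander: white cup, 70 mm across, 92 mm tall, origin at the centre of its underside.
- speakerphone: Bystander: black round conference speakerphone, 110 mm across, 42 mm tall, origin at the centre of its underside.
Things that resemble listed ones, but are neither listed nor needed, are in the scene too. What is shaped like the sleeve3 but black is not meant. What is shaped like the sleeve1 but green is not meant.

How it is judged:
By the outcome, as a careful person would: the job done as asked, in the order asked, and still so for the second after the job is handed in, with the robot touching nothing.
Of sleeve0, sleeve1, sleeve2, sleeve3 only 2 to 4 are there at a start; the rules pass over those that are not, and their reading is None.
At some moment in a run one of sleeve0, sleeve1, sleeve2, sleeve3 may be knocked a few centimetres aside while the robot is not near it.
It also fails if it takes over 210 s, if anything falls off the work surface, if the arm or the gripper's body presses on something with over 40 N, if the wrist force passes 120 N, or if a joint passes its speed limit or range.

## Working session

There is one attempt and no reset: what is moved stays moved. The work goes in short steps, Python scripts to look and compute and a tool call to move; the robot and the scene stay as the last step left them, time stands still between calls to the robot, and variables do not carry over. Pictures are saved under pics/ and viewed, on a budget of 14 in all, crops included, one or two more only if the job needs it, and the job is handed in when it is done.

Besides the shell and the picture viewer there is one more tool, called after "Call:" as name(argument=value, ...), one argument or row to a line, values as JSON. jog_arm: Moves the arm, as the interface text tells. Its arguments: {"type":"object","properties":{"steps":{"type":"array"},"jaw":{"type":"number"},"squeeze":{"type":"number"}},"required":["steps"]}

```bash
ls; mkdir -p pics; cat > h.py <<'E'
import numpy as np, cv2
from plant import *
def cal(n):
    c=get_calibration(n); R=cv2.Rodrigues(np.array(c["rvec"],float))[0]; return c,R,np.array(c["tvec"],float)
def proj(n,P,C=None):
    c,R,t=C or cal(n); p=np.atleast_2d(P)@R.T+t; s=p[:,:2]/p[:,2:]; s=s*(1+c["k1"]*(s**2).sum(1,keepdims=True))
    return s*[c["fx"],c["fy"]]+[c["cx"],c["cy"]]
def slopes(c,uv):
    d=(np.atleast_2d(uv)-[c["cx"],c["cy"]])/[c["fx"],c["fy"]]; s=d.copy()
    for _ in range(20): s=d/(1+c["k1"]*(s**2).sum(1,keepdims=True))
    return s
def ray(n,uv,z,C=None):
    c,R,t=C or cal(n); s=slopes(c,uv); d=np.c_[s,np.ones(len(s))]@R; o=-R.T@t
    return o+d*((z-o[2])/d[:,2])[:,None]
def cloud(n,D,C=None):
    c,R,t=C or cal(n); v,u=np.mgrid[:D.shape[0],:D.shape[1]]
    s=slopes(c,np.c_[u.ravel(),v.ravel()]); p=np.c_[s,np.ones(len(s))]*D.ravel()[:,None]
    return ((p-t)@R).reshape(*D.shape,3)
def shot(n,name):
    C=cal(n); I,D=get_image(n); cv2.imwrite(f"pics/{name}.png",I); np.savez(f"pics/{name}.npz",D=D); return I,D,C
def Rt():
    from scipy.spatial.transform import Rotation as Ro
    q=get_state()["orientation"]; return Ro.from_quat([q[1],q[2],q[3],q[0]]).as_matrix()
def togo(P,yaw=None):
    s=get_state(); R=Rt(); return np.round((R.T@(np.array(P)-s["ee_pos"]))*100,2)
E
python3 - <<'E'
from h import *
s=get_state(); print({k:np.round(v,3) for k,v in s.items()}); print(Rt().round(3), finger_overhang if not callable(finger_overhang) else finger_overhang())
a,_,C=shot("top","top0"); b,_,C2=shot("side","side0")
for c in (C,C2): print(c[0]["fx"],(-c[1].T@c[2]).round(3),c[1].round(2).tolist())
E
```

```text
pics
{'t': np.float64(0.0), 'q': array([-1.189,  0.468, -0.012,  1.604,  0.006,  1.071, -0.056]), 'joint_vel': array([ 0.   , -0.   , -0.   , -0.001, -0.001, -0.001, -0.002]), 'tau': array([-0.000e+00, -5.324e+01,  2.100e-02, -2.513e+01,  1.100e-02,
        8.000e-03,  0.000e+00]), 'ee_pos': array([0.268, 0.592, 0.255]), 'orientation': array([-0.   ,  0.211,  0.978, -0.001]), 'wrist_force': array([-0.101, -0.313,  0.157]), 'moment': array([ 0.008, -0.019, -0.006]), 'opening': np.float64(0.085)}
[[-0.911  0.412 -0.001]
 [ 0.412  0.911 -0.002]
 [-0.    -0.002 -1.   ]] 0.025
436.8533816691453 [ 0.392 -0.008  1.043] [[0.02, -1.0, 0.01], [-0.99, -0.02, -0.17], [0.17, -0.0, -0.99]]
362.6432609979551 [0.574 0.409 0.839] [[-1.0, 0.02, 0.0], [0.02, 0.87, -0.49], [-0.01, -0.49, -0.87]]
```

View pics/top0.png

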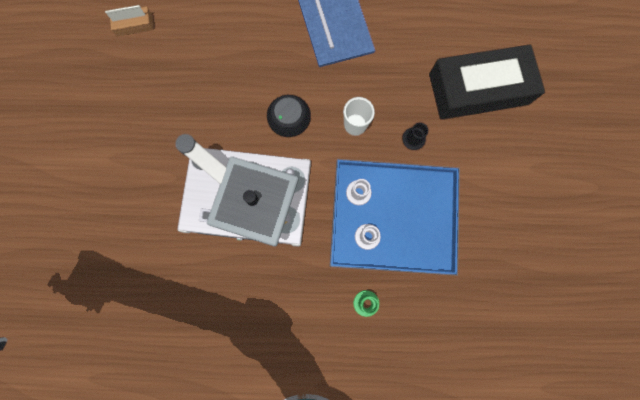

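View pics/side0.png

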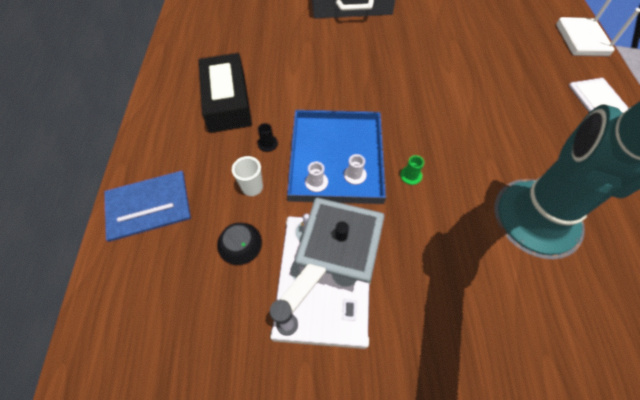

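The top view shows silver sleeves in the tray at (360,190) and (370,236). Lookalikes are the green one at (367,303) outside the tray and the black one at (416,136). The knob is at (251,198), the hinge hub at (187,145) and the deck spans (180–310, 150–245). The side view agrees, with sleeves at (317,175) and (356,167).

```bash
python3 - <<'E'
from h import *
for n in ("top","side"):
    I=cv2.imread(f"pics/{n}0.png"); D=np.load(f"pics/{n}0.npz")["D"]; C=cal(n); P=cloud(n,D,C); z=P[...,2]
    hsv=cv2.cvtColor(I,cv2.COLOR_BGR2HSV)
    reg=(P[...,0]>.3)&(P[...,0]<.8)&(P[...,1]>-.4)&(P[...,1]<.45)
    def comp(m,lab,mn=8):
        k,L,st,ce=cv2.connectedComponentsWithStats(m.astype(np.uint8))
        for i in range(1,k):
            if st[i,4]>=mn:
                q=P[L==i]; print(n,lab,st[i,4],ce[i].round(1),"mean",q.mean(0).round(4),"mid",((q.max(0)+q.min(0))/2).round(4),"ext",(q.max(0)-q.min(0)).round(3))
    comp(reg&(z>.205)&(z<.225),"knob")
    comp(reg&(z>.16)&(z<.19),"head/hub")
    comp(reg&(z>.105)&(z<.135),"postish")
    m=reg&(z>.03)&(z<.048); comp(m,"deck",300)
    comp(reg&(z>.064)&(z<.08),"sleevetop")
    k,L,st,ce=cv2.connectedComponentsWithStats(((hsv[...,1]<60)&m&(P[...,1]>0)).astype(np.uint8)); i=1+st[1:,4].argmax(); ys,xs=np.where(L==i)
    r=cv2.minAreaRect(np.c_[P[...,0][L==i],P[...,1][L==i]].astype(np.float32)); print("deckrect",r, cv2.boxPoints(r).round(4).tolist())
    b=(hsv[...,0]>100)&(hsv[...,0]<125)&(hsv[...,1]>150)&reg
    r=cv2.minAreaRect(np.c_[P[...,0][b],P[...,1][b]].astype(np.float32)); print("tray",r)
    ph=reg&(z>.17)&(z<.178)
    k,L,st,ce=cv2.connectedComponentsWithStats(ph.astype(np.uint8)); i=1+st[1:,4].argmax()
    r=cv2.minAreaRect(np.c_[P[...,0][L==i],P[...,1][L==i]].astype(np.float32)); print("head",r)
I=cv2.imread("pics/top0.png"); cv2.imwrite("pics/c1.png",cv2.resize(I[130:310,170:410],None,fx=3.3,fy=3.3,interpolation=cv2.INTER_CUBIC))
E
```

```text
top knob 147 [249.3 196.1] mean [0.532  0.1183 0.2154] mid [0.5323 0.1185 0.212 ] ext [0.024 0.025 0.013]
top head/hub 6179 [244.4 193.8] mean [0.5443 0.1351 0.1727] mid [0.5539 0.1548 0.1753] ext [0.223 0.254 0.029]
top postish 44 [290.1 171. ] mean [0.6054 0.0469 0.1208] mid [0.606  0.0475 0.1181] ext [0.014 0.017 0.022]
top postish 12 [287.3 216.3] mean [0.5071 0.0499 0.1159] mid [0.5078 0.0506 0.1151] ext [0.013 0.004 0.01 ]
top deck 947 [287.9 113.7] mean [0.7652 0.0616 0.0407] mid [0.7637 0.0623 0.0388] ext [0.072 0.093 0.018]
top deck 2158 [279.6 186.1] mean [0.5883 0.0757 0.0398] mid [0.5641 0.1321 0.0379] ext [0.225 0.253 0.016]
top deck 2050 [199.1 202. ] mean [0.5456 0.2615 0.0398] mid [0.5576 0.2244 0.0391] ext [0.186 0.165 0.018]
top deck 1202 [399.1 216.4] mean [ 0.5248 -0.2062  0.0331] mid [ 0.5243 -0.1984  0.035 ] ext [0.268 0.305 0.01 ]
top sleevetop 107 [459.8 106.5] mean [ 0.7826 -0.345   0.0723] mid [ 0.7861 -0.3546  0.072 ] ext [0.026 0.09  0.016]
top sleevetop 83 [360.3 106.2] mean [ 0.7762 -0.1096  0.0721] mid [ 0.7662 -0.1052  0.072 ] ext [0.04  0.059 0.016]
t
[... 2814 characters left out ...]
 mean [0.6171 0.1542 0.0733] mid [0.6175 0.1528 0.0723] ext [0.011 0.007 0.015]
side sleevetop 23 [287.7 326. ] mean [0.6443 0.2748 0.0731] mid [0.6472 0.2724 0.0723] ext [0.026 0.013 0.015]
deckrect ((0.5757505297660828, 0.22830402851104736), (0.14983636140823364, 0.2035442441701889), 84.39720153808594) [[0.46720001101493835, 0.16369999945163727], [0.669700026512146, 0.14380000531673431], [0.6844000220298767, 0.2928999960422516], [0.48179998993873596, 0.31279999017715454]]
tray ((0.5375081300735474, 0.03387326002120972), (0.7534878849983215, 0.2477712631225586), 87.26936340332031)
head ((0.5468118786811829, 0.16531801223754883), (0.24033494293689728, 0.14779521524906158), 72.99260711669922)
```

View pics/c1.png

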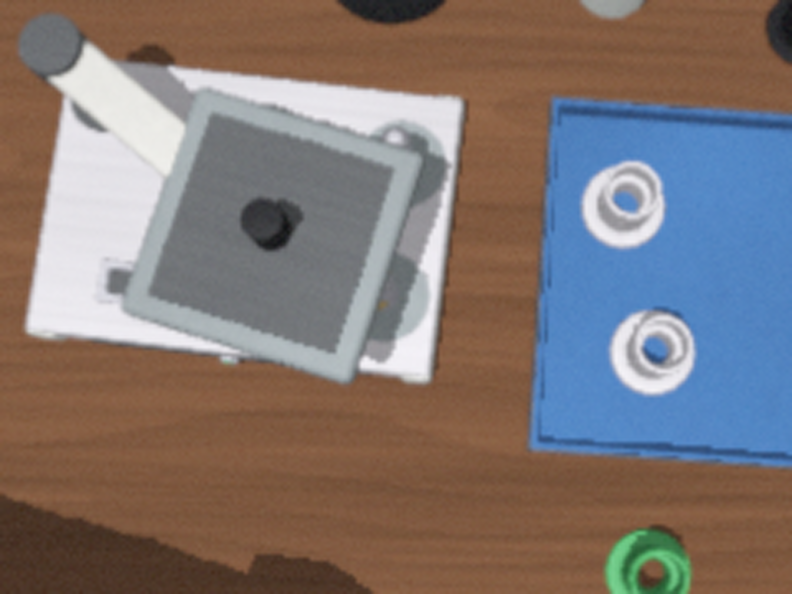

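The crop confirms two plain silver sleeves standing in the tray, at original pixels about (361,187) and (371,234). They are clearly different from the green and black ones. The head is partly swung over the posts.

```bash
python3 - <<'E'
from h import *
H=[]
for n in ("top","side"):
    I=cv2.imread(f"pics/{n}0.png"); D=np.load(f"pics/{n}0.npz")["D"]; C=cal(n); P=cloud(n,D,C)
    m=(P[...,2]>.174)&(P[...,2]<.19)&(P[...,0]>.6)&(P[...,1]>.22)&(P[...,1]<.33)
    hsv=cv2.cvtColor(I,cv2.COLOR_BGR2HSV); m&=hsv[...,2]<140
    q=P[m]; print(n,m.sum(),q.mean(0).round(4),((q.max(0)+q.min(0))/2).round(4),np.ptp(q,0).round(3)); H.append(q.mean(0))
h=np.mean(H,0); k=np.array([.533,.1205]); print(h,np.hypot(*(k-h[:2])))
print("above knob",togo([.533,.1205,.30]))
E
```

```text
top 265 [0.6457 0.2624 0.1792] [0.6467 0.2627 0.1788] [0.038 0.038 0.009]
side 370 [0.6486 0.2665 0.1798] [0.6482 0.2659 0.1789] [0.038 0.037 0.009]
[0.64716368 0.26447905 0.17949889] 0.18374796144462852
above knob [-43.59 -32.01  -4.4 ]
```

Call:
jog_arm(
  steps=[
    {"translation": [-3, -2.2, -2], "turn": 0},
    {"translation": [-6, -4.4, -4.4], "turn": 0},
    {"translation": [-9, -6.6, -4.4], "turn": 0},
    {"translation": [-12, -8.8, -4.4], "turn": 0},
    {"translation": [-15, -11, -4.4], "turn": 0},
    {"translation": [-18, -13.2, -4.4], "turn": 0},
    {"translation": [-21, -15.4, -4.4], "turn": 0},
    {"translation": [-24, -17.6, -4.4], "turn": 0},
    {"translation": [-27, -19.8, -4.4], "turn": 0},
    {"translation": [-30, -22, -4.4], "turn": 0},
  ],
)

```text
t: 0.93
ee_pos: [0.4509, 0.2663, 0.3002]
orientation: [-0.0, 0.211, 0.978, -0.0]
wrist_force: [0.4, -0.0, -0.4]
opening: 0.0856
```

Call:
jog_arm(
  steps=[
    {"translation": [-3, -2.2, 0], "turn": 0},
    {"translation": [-6, -4.4, 0], "turn": 0},
    {"translation": [-9, -6.6, 0], "turn": 0},
    {"translation": [-12, -8.8, 0], "turn": 0},
    {"translation": [-13.6, -10, 0], "turn": 0},
    {"translation": [-13.6, -10, 0], "turn": 0},
    {"translation": [-13.6, -10, 0], "turn": 0},
    {"translation": [-13.6, -10, 0], "turn": 0},
  ],
)

```text
t: 1.6
ee_pos: [0.5326, 0.122, 0.2999]
orientation: [-0.001, 0.21, 0.978, 0.0]
wrist_force: [-0.2, -0.2, 0.2]
opening: 0.0854
```

```bash
python3 - <<'E'
from h import *
I,D,C=shot("wrist","w1"); P=cloud("wrist",D,C); s=get_state(); print(s["t"],s["ee_pos"],s["q"])
m=(P[...,2]>.195)&(P[...,2]<.23)&(np.hypot(P[...,0]-.533,P[...,1]-.12)<.03); q=P[m]; v,u=np.where(m)
print(m.sum(), q.mean(0), (q.max(0)+q.min(0))/2,np.ptp(q,0), u.mean(),v.mean()); print("go",togo([.533,.1205,.208]))
E
```

```text
1.65 [0.53251469 0.1225265  0.30000068] [-0.49805257  0.24621146  0.25124148  1.82450461 -0.06958544  1.08001196
  0.927093  ]
1183 [0.52988699 0.12067719 0.21296009] [0.5318086  0.11981074 0.20603555] [0.02551764 0.02530702 0.02198046] 318.22569737954353 213.37700760777685
go [-0.14 -0.17  9.2 ]
```

View pics/w1.png

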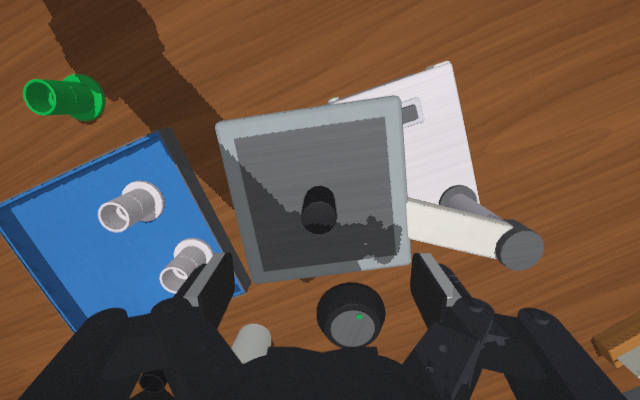

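The wrist view shows the knob at (318,210), nearly centred between the fingers, with its measured position agreeing to 2 mm. I'll lower and grip.

Call:
jog_arm(
  steps=[
    {"translation": [0, -0.2, 3], "turn": 0},
    {"translation": [0, -0.2, 6], "turn": 0},
    {"translation": [0, -0.2, 8], "turn": 0},
    {"translation": [0, -0.2, 9.2], "turn": 0},
    {"translation": [0, -0.2, 9.2], "turn": 0},
    {"translation": [0, -0.2, 9.2], "turn": 0},
  ],
)

```text
t: 2.15
ee_pos: [0.5318, 0.1204, 0.208]
orientation: [-0.001, 0.21, 0.978, -0.0]
wrist_force: [-0.8, 0.0, -0.4]
opening: 0.0852
```

Call:
jog_arm(
  steps=[
    {"translation": [0, 0, 0], "turn": 0},
    {"translation": [0, 0, 0], "turn": 0},
    {"translation": [0, 0, 0], "turn": 0},
    {"translation": [0, 0, 0], "turn": 0},
    {"translation": [0, 0, 0], "turn": 0},
    {"translation": [0, 0, 0], "turn": 0},
    {"translation": [0, 0, 0], "turn": 0},
    {"translation": [0, 0, 0], "turn": 0},
    {"translation": [0, 0, 0], "turn": 0},
    {"translation": [0, 0, 0], "turn": 0},
  ],
  jaw=0.1,
  squeeze=25,
)

```text
t: 2.98
ee_pos: [0.5329, 0.1193, 0.209]
orientation: [0.0, 0.211, 0.978, 0.0]
wrist_force: [-0.7, 0.6, 5.2]
opening: 0.0253
```

```bash
python3 - <<'E'
from h import *
s=get_state(); print(s["t"],s["ee_pos"],s["opening"],s["wrist_force"]); R=Rt(); h=np.array([.647,.2645]); r=s["ee_pos"][:2]-h
for d in (0,30,60,75):
  print("from",d)
  for a in range(d,76,5 if d else 6):
    rot=lambda a,v: np.array([v[0]*np.cos(a)+v[1]*np.sin(a),-v[0]*np.sin(a)+v[1]*np.cos(a)])
    v0=rot(np.radians(d),r); dv=np.r_[rot(np.radians(a),r)-v0,0]
    c,sn=np.cos(np.radians(d)),np.sin(np.radians(d)); Rd=np.array([[c,sn,0],[-sn,c,0],[0,0,1]])@R
    print(a-d,(Rd.T@dv*100).round(1))
E
```

```text
2.9833 [0.53286122 0.11926838 0.20897281] 0.02527735509332199 [-0.70223756  0.62525721  5.15207405]
from 0
0 [0. 0. 0.]
6 [ 1.9  0.6 -0. ]
12 [ 3.6  1.3 -0. ]
18 [ 5.3  2.2 -0. ]
24 [ 6.9  3.3 -0. ]
30 [ 8.4  4.6 -0. ]
36 [ 9.7  6.  -0. ]
42 [10.9  7.6 -0. ]
48 [11.9  9.2 -0. ]
54 [12.7 11.   0. ]
60 [13.3 12.8  0. ]
66 [13.8 14.7  0. ]
72 [14.  16.6  0. ]
from 30
0 [0. 0. 0.]
5 [ 1.5  0.5 -0. ]
10 [ 3.  1. -0.]
15 [ 4.5  1.8 -0. ]
20 [ 5.9  2.6 -0. ]
25 [ 7.2  3.5 -0. ]
30 [ 8.4  4.6 -0. ]
35 [ 9.5  5.8 -0. ]
40 [10.5  7.  -0. ]
45 [11.4  8.4 -0. ]
from 60
0 [0. 0. 0.]
5 [ 1.5  0.5 -0. ]
10 [ 3.  1. -0.]
15 [ 4.5  1.8 -0. ]
from 75
0 [0. 0. 0.]
```

Call:
jog_arm(
  steps=[
    {"translation": [0.9, 0.3, 0], "turn": 3},
    {"translation": [1.9, 0.6, 0], "turn": 6},
    {"translation": [3.6, 1.3, 0], "turn": 12},
    {"translation": [5.3, 2.2, 0], "turn": 18},
    {"translation": [6.9, 3.3, 0], "turn": 24},
    {"translation": [8.4, 4.6, 0], "turn": 30},
    {"translation": [9.7, 6.0, 0], "turn": 36},
    {"translation": [9.7, 6.0, 0], "turn": 36},
  ],
)

```text
t: 3.65
ee_pos: [0.4689, 0.218, 0.2089]
orientation: [0.001, 0.503, 0.864, 0.002]
wrist_force: [3.3, -0.9, 3.0]
opening: 0.0256
```

Call:
jog_arm(
  steps=[
    {"translation": [0.9, 0.3, 0], "turn": 3},
    {"translation": [1.9, 0.6, 0], "turn": 6},
    {"translation": [3.6, 1.3, 0], "turn": 12},
    {"translation": [5.3, 2.2, 0], "turn": 18},
    {"translation": [6.9, 3.3, 0], "turn": 24},
    {"translation": [8.4, 4.6, 0], "turn": 30},
    {"translation": [9.7, 6.0, 0], "turn": 36},
    {"translation": [9.7, 6.0, 0], "turn": 36},
    {"translation": [9.7, 6.0, 0], "turn": 36},
  ],
)

```text
t: 4.4
ee_pos: [0.4751, 0.3283, 0.209]
orientation: [0.001, 0.745, 0.667, 0.002]
wrist_force: [4.1, -0.6, 4.8]
opening: 0.0251
```

```bash
python3 - <<'E'
from h import *
s=get_state(); print(s["t"],s["ee_pos"],s["opening"],s["wrist_force"],s["q"]); h=np.array([.647,.2645]); r=s["ee_pos"][:2]-h; print(np.hypot(*r),np.degrees(np.arctan2(r[1],r[0])))
E
```

```text
4.4 [0.47508007 0.32829911 0.20898404] 0.025146185396777983 [ 4.14728771 -0.57610345  4.8295187 ] [-0.98239004  0.41052032  0.40544934  1.85245427 -0.19746548  0.9147386
 -0.59661809]
0.18337608405049036 159.64022027143295
```

Call:
jog_arm(
  steps=[
    {"translation": [0, 0, 0], "turn": 0},
    {"translation": [0, 0, 0], "turn": 0},
    {"translation": [0, 0, 0], "turn": 0},
    {"translation": [0, 0, 0], "turn": 0},
    {"translation": [0, 0, -2], "turn": 0},
    {"translation": [0, 0, -5], "turn": 0},
    {"translation": [0, 0, -9], "turn": 0},
    {"translation": [0, 0, -9], "turn": 0},
  ],
  jaw=1,
)

```text
t: 5.07
ee_pos: [0.4759, 0.3292, 0.3054]
orientation: [-0.0, 0.745, 0.667, 0.006]
wrist_force: [1.1, 1.2, 0.2]
opening: 0.0854
```

```bash
python3 - <<'E'
from h import *
s=get_state(); print(s["t"],s["ee_pos"],s["opening"])
for n in ("top","side"):
    I,D,C=shot(n,n+"1"); P=cloud(n,D,C); z=P[...,2]
    def comp(m,lab,mn=8):
        k,L,st,ce=cv2.connectedComponentsWithStats(m.astype(np.uint8))
        for i in range(1,k):
            if st[i,4]>=mn:
                q=P[L==i]; print(n,lab,st[i,4],ce[i].round(1),"mean",q.mean(0).round(4),"mid",((q.max(0)+q.min(0))/2).round(4),"ext",np.ptp(q,0).round(3))
    reg=(P[...,0]>.4)&(P[...,0]<.7)&(P[...,1]>-.3)&(P[...,1]<.22)
    comp(reg&(z>.118)&(z<.13),"post")
    comp(reg&(z>.068)&(z<.08)&(P[...,1]<-.02),"sleeve")
    m=reg&(z>.034)&(z<.046)&(P[...,1]>-.02)
    hsv=cv2.cvtColor(I,cv2.COLOR_BGR2HSV); m&=hsv[...,1]<60
    r=cv2.minAreaRect(np.c_[P[...,0][m],P[...,1][m]].astype(np.float32)); print("deck",r)
E
```

```text
5.0667 [0.47592234 0.32922899 0.3054106 ] 0.0853897603082206
top post 45 [246.3 166.7] mean [0.6122 0.1421 0.1223] mid [0.6124 0.1422 0.1228] ext [0.018 0.016 0.009]
top post 43 [289.4 171.8] mean [0.6031 0.0483 0.1227] mid [0.6034 0.0483 0.1231] ext [0.017 0.015 0.01 ]
top post 46 [239.8 209.6] mean [0.5182 0.1512 0.1222] mid [0.5189 0.1514 0.1229] ext [0.015 0.017 0.01 ]
top post 47 [284.  214.8] mean [0.5094 0.0568 0.1225] mid [0.5083 0.0569 0.1232] ext [0.015 0.017 0.01 ]
top sleeve 90 [361.3 187. ] mean [ 0.5829 -0.1125  0.0735] mid [ 0.5829 -0.1128  0.0733] ext [0.037 0.039 0.01 ]
top sleeve 89 [370.9 233.7] mean [ 0.4778 -0.1345  0.0734] mid [ 0.4783 -0.1338  0.0734] ext [0.038 0.038 0.008]
deck ((0.5627932548522949, 0.12037336826324463), (0.21416659653186798, 0.204279363155365), 85.0643081665039)
side post 36 [306.8 216.8] mean [0.6042 0.0528 0.1223] mid [0.605  0.0522 0.1226] ext [0.015 0.013 0.009]
side post 34 [349.6 219.8] mean [0.5102 0.062  0.1221] mid [0.5093 0.0618 0.1232] ext [0.014 0.014 0.01 ]
side post 38 [302.3 257.5] mean [0.6132 0.147  0.1224] mid [0.614  0.1461 0.1217] ext [0.013 0.012 0.007]
side post 43 [347.6 260.9] mean [0.5195 0.1561 0.1223] mid [0.5196 0.1554 0.1226] ext [0.015 0.013 0.009]
side sleeve 74 [357.1 160.9] mean [ 0.4772 -0.1306  0.0716] mid [ 0.4774 -0.1305  0.0718] ext [0.037 0.039 0.007]
side sleeve 69 [316.2 168.5] mean [ 0.5829 -0.1089  0.0717] mid [ 0.5834 -0.1092  0.0719] ext [0.036 0.041 0.008]
deck ((0.5638645887374878, 0.12169308960437775), (0.20768322050571442, 0.20392711460590363), 84.65131378173828)
```

View pics/top1.png

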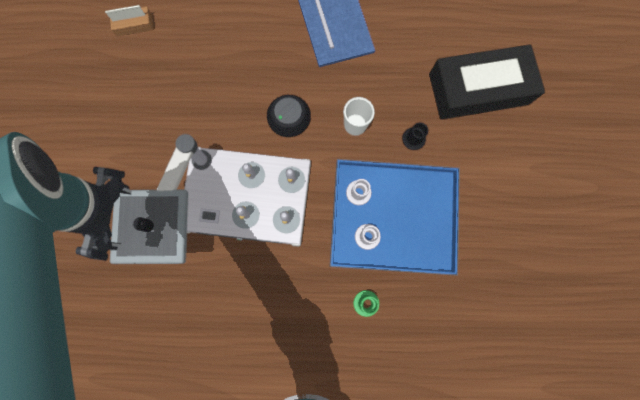

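The posts are free, with tops at (246,167), (289,172), (240,210) and (284,215). The head is clear at (150,228) and the sleeves haven't moved. Next I go above sleeve A.

Call:
jog_arm(
  steps=[
    {"translation": [-2, 0.7, 0], "turn": 0},
    {"translation": [-5.5, 2, 0], "turn": 0},
    {"translation": [-9, 3.3, 0], "turn": 0},
    {"translation": [-12.5, 4.6, 0], "turn": 0},
    {"translation": [-16, 5.8, 0], "turn": 0},
    {"translation": [-19.5, 7.1, 0], "turn": 0},
    {"translation": [-23, 8.4, 0], "turn": 0},
    {"translation": [-26.5, 9.6, 0], "turn": 0},
    {"translation": [-30, 10.9, 0], "turn": 0},
    {"translation": [-33.5, 12.2, 0], "turn": 0},
  ],
  jaw=0.8,
)

```text
t: 6.0
ee_pos: [0.5563, -0.0203, 0.2969]
orientation: [-0.001, 0.745, 0.667, -0.001]
wrist_force: [-0.6, -0.3, 0.9]
opening: 0.0685
```

Call:
jog_arm(
  steps=[
    {"translation": [-3, 1, 2], "turn": 0},
    {"translation": [-6, 2.2, 5], "turn": 0},
    {"translation": [-8, 2.9, 8], "turn": 0},
    {"translation": [-9, 3.3, 10.5], "turn": 0},
    {"translation": [-9, 3.3, 10.5], "turn": 0},
    {"translation": [-9, 3.3, 10.5], "turn": 0},
    {"translation": [-9, 3.3, 10.5], "turn": 0},
  ],
)

```text
t: 6.58
ee_pos: [0.5802, -0.1108, 0.1936]
orientation: [-0.0, 0.745, 0.667, 0.0]
wrist_force: [0.7, -0.2, 0.4]
opening: 0.0684
```

```bash
cat >> h.py <<'E'
def rim(guess,z=.074,tag="w"):
    "sleeve top rim centre from wrist depth: points near height z around guess"
    I,D,C=shot("wrist",tag); P=cloud("wrist",D,C); s=get_state()
    m=(abs(P[...,2]-z)<.004)&(np.hypot(P[...,0]-guess[0],P[...,1]-guess[1])<.045)
    q=P[m]; c,r=cv2.minEnclosingCircle(q[:,:2].astype(np.float32)); v,u=np.where(m)
    print("t",s["t"],"ee",s["ee_pos"].round(4),"open",round(float(s["opening"]),4),"F",np.round(s["wrist_force"],1),"rim n",m.sum(),"px",u.mean().round(),v.mean().round(),"z",np.median(q[:,2]).round(4),"circle",np.round(c,4),round(r,4),"mean",q.mean(0).round(4))
    return np.array(c)
E
python3 - <<'E'
from h import *
c=rim([.583,-.111],tag="w2"); print(togo([*c,.058]), togo([.583,-.1107,.058]))
E
```

```text
t 6.6333 ee [ 0.5807 -0.1105  0.1944] open 0.0683 F [-0.6 -0.   0.7] rim n 620 px 325.0 201.0 z 0.0729 circle [ 0.5823 -0.1114] 0.02 mean [ 0.5822 -0.1109  0.0728]
[-0.08  0.15 13.64] [-0.    0.21 13.64]
```

View pics/w2.png

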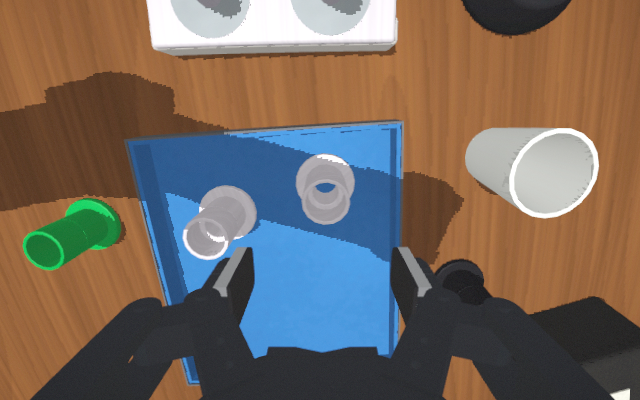

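Rim of sleeve A at (325,201), radius 20 mm and z 0.073, as it should be. I'll descend and grip.

Call:
jog_arm(
  steps=[
    {"translation": [-0.1, 0.2, 3], "turn": 0},
    {"translation": [-0.1, 0.2, 6], "turn": 0},
    {"translation": [-0.1, 0.2, 9], "turn": 0},
    {"translation": [-0.1, 0.2, 11], "turn": 0},
    {"translation": [-0.1, 0.2, 12.5], "turn": 0},
    {"translation": [-0.1, 0.2, 13.6], "turn": 0},
    {"translation": [-0.1, 0.2, 13.6], "turn": 0},
    {"translation": [-0.1, 0.2, 13.6], "turn": 0},
  ],
)

```text
t: 7.3
ee_pos: [0.5827, -0.1123, 0.0583]
orientation: [0.0, 0.745, 0.667, 0.001]
wrist_force: [-0.6, 0.4, 0.5]
opening: 0.0681
```

Call:
jog_arm(
  steps=[
    {"translation": [0, 0, 0], "turn": 0},
    {"translation": [0, 0, 0], "turn": 0},
    {"translation": [0, 0, 0], "turn": 0},
    {"translation": [0, 0, 0], "turn": 0},
    {"translation": [0, 0, 0], "turn": 0},
    {"translation": [0, 0, 0], "turn": 0},
    {"translation": [0, 0, 0], "turn": 0},
    {"translation": [0, 0, 0], "turn": 0},
  ],
  jaw=0.2,
  squeeze=80,
)

```text
t: 7.97
ee_pos: [0.583, -0.113, 0.0592]
orientation: [0.001, 0.745, 0.667, 0.001]
wrist_force: [-1.1, 0.9, 6.7]
opening: 0.0387
```

Call:
jog_arm(
  steps=[
    {"translation": [0, 0, -1], "turn": 0},
    {"translation": [0, 0, -3], "turn": 0},
    {"translation": [0, 0, -6], "turn": 0},
    {"translation": [0, 0, -9], "turn": 0},
    {"translation": [0, 0, -12], "turn": 0},
    {"translation": [0, 0, -14.5], "turn": 0},
    {"translation": [0, 0, -14.5], "turn": 0},
    {"translation": [0, 0, -14.5], "turn": 0},
  ],
)

```text
t: 8.63
ee_pos: [0.5825, -0.113, 0.2042]
orientation: [0.001, 0.745, 0.667, 0.001]
wrist_force: [-0.5, -0.9, -3.0]
opening: 0.0385
```

```bash
python3 - <<'E'
from h import *
s=get_state(); c=rim(s["ee_pos"][:2],z=s["ee_pos"][2]+.016,tag="w3")
I,D,C=cv2.imread("pics/w3.png"),np.load("pics/w3.npz")["D"],cal("wrist"); P=cloud("wrist",D,C)
print("B",togo([.604,.0504,.203]))
for g in [(.604,.0504),(.5095,.0593),(.6128,.1442),(.519,.1535)]:
    m=(P[...,2]>.12)&(P[...,2]<.13)&(np.hypot(P[...,0]-g[0],P[...,1]-g[1])<.02); print(g,m.sum(),P[m].mean(0) if m.any() else "")
E
```

```text
t 8.6833 ee [ 0.5815 -0.1126  0.2025] open 0.0387 F [-0.  -0.4 -2.8] rim n 3600 px 322.0 297.0 z 0.218 circle [ 0.583 -0.106] 0.0418 mean [ 0.5826 -0.1093  0.2184]
B [16.45  0.44 -0.04]
(0.604, 0.0504) 0 
(0.5095, 0.0593) 0 
(0.6128, 0.1442) 0 
(0.519, 0.1535) 0
```

View pics/w3.png

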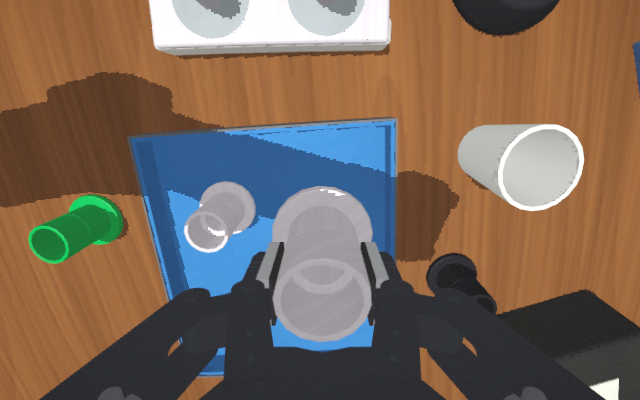

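Sleeve A hangs upright in the jaws at (322,297). Next I check its centre in the hand.

```bash
python3 - <<'E'
from h import *
D=np.load("pics/w3.npz")["D"]; P=cloud("wrist",D,cal("wrist")); I=cv2.imread("pics/w3.png")
e=get_state()["ee_pos"]; print(e)
v,u=np.mgrid[:400,:640]; m=(np.hypot(u-322,v-300)<56)&(abs(P[...,2]-.2185)<.003)&(I.min(2)>110)
q=P[m]; c,r=cv2.minEnclosingCircle(q[:,:2].astype(np.float32)); print(m.sum(),c,r,np.median(q[:,2]),np.percentile(q,[1,99],axis=0).mean(0))
E
```

```text
[ 0.58148624 -0.11261551  0.20249652]
2028 (0.5815680623054504, -0.10962726175785065) 0.021852347999811172 0.2164100867012272 [ 0.58147925 -0.11094123  0.2165626 ]
```

Call:
jog_arm(
  steps=[
    {"translation": [2, 0.1, 0], "turn": 0},
    {"translation": [5, 0.2, 0], "turn": 0},
    {"translation": [8, 0.3, 0], "turn": 0},
    {"translation": [11, 0.4, 0], "turn": 0},
    {"translation": [14, 0.4, 0], "turn": 0},
    {"translation": [15.6, 0.4, 0], "turn": 0},
    {"translation": [16.3, 0.4, 0], "turn": 0},
    {"translation": [16.3, 0.4, 0], "turn": 0},
    {"translation": [16.3, 0.4, 0], "turn": 0},
  ],
)

```text
t: 9.43
ee_pos: [0.6032, 0.0473, 0.2013]
orientation: [-0.0, 0.745, 0.667, -0.001]
wrist_force: [-0.6, -1.1, -1.9]
opening: 0.0393
```

```bash
python3 - <<'E'
from h import *
s=get_state(); I,D,C=shot("wrist","w4"); P=cloud("wrist",D,C); print(s["ee_pos"],togo([.604,.0485,.17]))
v,u=np.mgrid[:400,:640]; m=(np.hypot(u-322,v-300)<56)&(abs(P[...,2]-.2185)<.004)&(I.min(2)>110)
if m.any(): q=P[m]; print(cv2.minEnclosingCircle(q[:,:2].astype(np.float32)),np.median(q[:,2]))
I2,D2,C2=shot("side","s4"); P=cloud("side",D2,C2); z=P[...,2]
for g in [(.604,.0504),(.5095,.0593)]:
    for lo,hi in ((.12,.13),(.145,.165),(.205,.225)):
        m=(z>lo)&(z<hi)&(np.hypot(P[...,0]-g[0],P[...,1]-g[1])<.035); q=P[m]; print(g,lo,m.sum(),q.mean(0).round(4) if len(q) else "",np.ptp(q,0).round(3) if len(q) else "")
S=I2[150:310,240:440]; W=I[:,:]; cv2.imwrite("pics/c4.png",np.hstack([cv2.resize(S,(500,400),interpolation=cv2.INTER_CUBIC),I[100:,170:470]]) if 0 else cv2.resize(S,None,fx=3.5,fy=3.5,interpolation=cv2.INTER_CUBIC))
E
```

```text
[0.60316287 0.0473086  0.20126652] [0.22 0.04 3.16]
((0.6026170253753662, 0.04898807406425476), 0.020212233066558838) 0.21523498576795894
(0.604, 0.0504) 0.12 0  
(0.604, 0.0504) 0.145 256 [0.6037 0.0643 0.154 ] [0.058 0.038 0.019]
(0.604, 0.0504) 0.205 166 [0.6056 0.0587 0.2135] [0.066 0.036 0.02 ]
(0.5095, 0.0593) 0.12 30 [0.5104 0.061  0.1232] [0.015 0.011 0.007]
(0.5095, 0.0593) 0.145 0  
(0.5095, 0.0593) 0.205 0
```

View pics/c4.png

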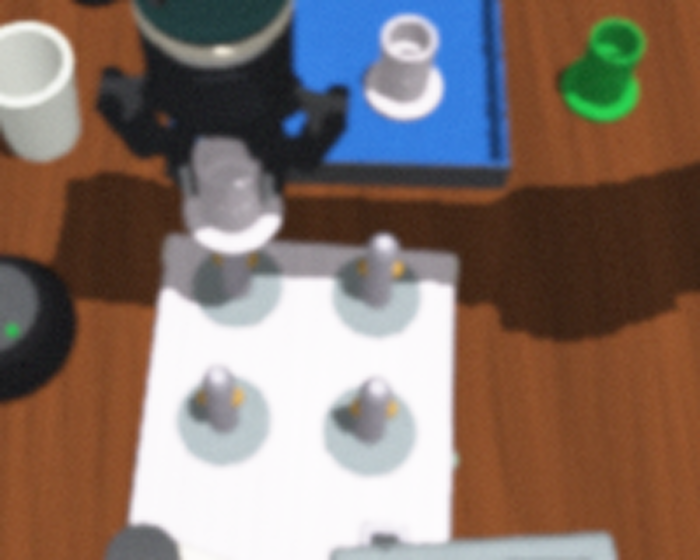

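The sleeve is over the far-right post (crop 230,240). I'll correct by 1–2 mm and lower to just above the balls.

Call:
jog_arm(
  steps=[
    {"translation": [0.15, 0.05, 0.8], "turn": 0},
    {"translation": [0.15, 0.05, 1.6], "turn": 0},
    {"translation": [0.15, 0.05, 2.3], "turn": 0},
    {"translation": [0.15, 0.05, 2.8], "turn": 0},
    {"translation": [0.15, 0.05, 3.3], "turn": 0},
    {"translation": [0.15, 0.05, 3.8], "turn": 0},
    {"translation": [0.15, 0.05, 4.3], "turn": 0},
    {"translation": [0.15, 0.05, 4.8], "turn": 0},
    {"translation": [0.15, 0.05, 4.8], "turn": 0},
    {"translation": [0.15, 0.05, 4.8], "turn": 0},
  ],
)

```text
t: 10.37
ee_pos: [0.6043, 0.0497, 0.1539]
orientation: [-0.0, 0.745, 0.667, -0.0]
wrist_force: [-0.2, -0.6, -2.0]
opening: 0.0387
```

Call:
jog_arm(
  steps=[
    {"translation": [0, 0, 0.8], "turn": 0},
    {"translation": [0, 0, 1.5], "turn": 0},
    {"translation": [0, 0, 2.2], "turn": 0},
    {"translation": [0, 0, 3], "turn": 0},
    {"translation": [0, 0, 3.8], "turn": 0},
    {"translation": [0, 0, 4.6], "turn": 0},
    {"translation": [0, 0, 5.3], "turn": 0},
    {"translation": [0, 0, 5.7], "turn": 0},
    {"translation": [0, 0, 5.9], "turn": 0},
    {"translation": [0, 0, 5.9], "turn": 0},
  ],
)

```text
t: 11.2
ee_pos: [0.6045, 0.0496, 0.0953]
orientation: [-0.0, 0.745, 0.667, -0.0]
wrist_force: [-1.6, -2.0, 0.7]
opening: 0.039
```

```bash
python3 - <<'E'
from h import *
s=get_state(); I,D,C=shot("wrist","w5"); P=cloud("wrist",D,C); print(s["ee_pos"],s["wrist_force"],s["opening"])
q=P[np.hypot(P[...,0]-.604,P[...,1]-.0504)<.024]; print(np.histogram(q[:,2],bins=np.arange(.08,.135,.004)))
E
```

```text
[0.60447434 0.04963716 0.0952626 ] [-1.57105996 -1.97271231  0.6740862 ] 0.038978633496372005
(array([ 375,  452,  722,  674,  814,  908, 1261, 2733,  522,  640,  612,
        488,   15]), array([0.08 , 0.084, 0.088, 0.092, 0.096, 0.1  , 0.104, 0.108, 0.112,
       0.116, 0.12 , 0.124, 0.128, 0.132]))
```

Call:
jog_arm(
  steps=[
    {"translation": [0, 0, 0.2], "turn": 0},
    {"translation": [0, 0, 0.4], "turn": 0},
    {"translation": [0, 0, 0.4], "turn": 0},
  ],
)

```text
t: 11.5
ee_pos: [0.6045, 0.0496, 0.095]
orientation: [-0.001, 0.745, 0.667, 0.0]
wrist_force: [-14.2, -3.0, 31.3]
opening: 0.0389
```

Call:
jog_arm(
  steps=[
    {"translation": [0, 0, -0.2], "turn": 0},
    {"translation": [0, 0, -0.2], "turn": 0},
    {"translation": [0, 0, -0.2], "turn": 0},
    {"translation": [0, 0, -0.2], "turn": 0},
    {"translation": [0, 0, -2], "turn": 0},
    {"translation": [0, 0, -5], "turn": 0},
    {"translation": [0, 0, -8], "turn": 0},
    {"translation": [0, 0, -11], "turn": 0},
    {"translation": [0, 0, -11], "turn": 0},
    {"translation": [0, 0, -11], "turn": 0},
  ],
  jaw=0.8,
)

```text
t: 12.33
ee_pos: [0.6056, 0.0505, 0.2027]
orientation: [0.001, 0.745, 0.667, 0.002]
wrist_force: [-0.5, 0.3, -1.3]
opening: 0.0685
```

```bash
python3 - <<'E'
from h import *
c=rim([.604,.0504],z=.11,tag="w6"); print(togo([.4775,-.1323,.20]))
E
```

```text
t 12.3833 ee [0.6045 0.0505 0.2011] open 0.0683 F [ 0.7  0.7 -0.2] rim n 872 px 320.0 211.0 z 0.109 circle [0.6039 0.0508] 0.0201 mean [0.6042 0.0519 0.109 ]
[-19.57 -10.61   0.1 ]
```

Sleeve A's rim is at z 0.109 (0.110 when home) and the push met the deck at 31 N, so it is home. On to sleeve B.

Call:
jog_arm(
  steps=[
    {"translation": [-2, -1, -1], "turn": 0},
    {"translation": [-5, -2.7, -1], "turn": 0},
    {"translation": [-8, -4.3, -1], "turn": 0},
    {"translation": [-11, -6, -1], "turn": 0},
    {"translation": [-14, -7.6, -1], "turn": 0},
    {"translation": [-17, -9.2, -0.5], "turn": 0},
    {"translation": [-19, -10.3, 0], "turn": 0},
    {"translation": [-19.6, -10.6, 0], "turn": 0},
    {"translation": [-19.6, -10.6, 0], "turn": 0},
    {"translation": [-19.6, -10.6, 0], "turn": 0},
  ],
)

```text
t: 13.22
ee_pos: [0.4778, -0.1322, 0.2006]
orientation: [-0.0, 0.745, 0.667, -0.0]
wrist_force: [0.4, 0.1, -0.8]
opening: 0.0683
```

```bash
python3 - <<'E'
from h import *
c=rim([.4775,-.1323],tag="w7"); print(togo([*c,.058]))
E
```

```text
t 13.2667 ee [ 0.4783 -0.1318  0.2008] open 0.0684 F [ 0.4 -0.6  0.4] rim n 590 px 321.0 199.0 z 0.0729 circle [ 0.4766 -0.1332] 0.0199 mean [ 0.4766 -0.1326  0.0728]
[-0.16 -0.14 14.28]
```

View pics/w7.png

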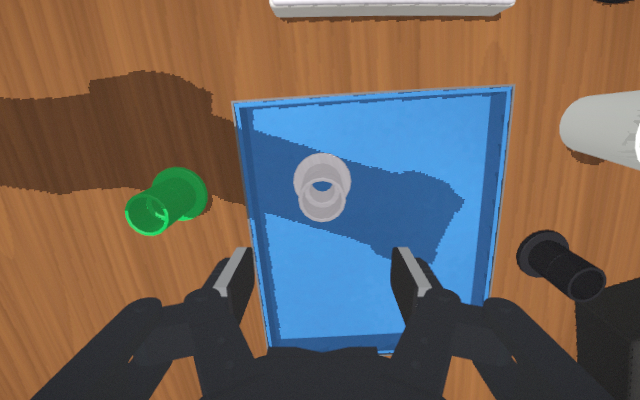

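Sleeve B is unmoved at (321,199) and is the only one left in the tray.

Call:
jog_arm(
  steps=[
    {"translation": [-0.1, -0.1, 3], "turn": 0},
    {"translation": [-0.1, -0.1, 6], "turn": 0},
    {"translation": [-0.1, -0.1, 9], "turn": 0},
    {"translation": [-0.1, -0.1, 11.5], "turn": 0},
    {"translation": [-0.1, -0.1, 13.2], "turn": 0},
    {"translation": [-0.1, -0.1, 14.2], "turn": 0},
    {"translation": [-0.1, -0.1, 14.2], "turn": 0},
    {"translation": [-0.1, -0.1, 14.2], "turn": 0},
  ],
)

```text
t: 13.93
ee_pos: [0.477, -0.1333, 0.0592]
orientation: [-0.0, 0.745, 0.667, -0.0]
wrist_force: [0.8, 0.2, 0.1]
opening: 0.0682
```

Call:
jog_arm(
  steps=[
    {"translation": [0, 0, 0], "turn": 0},
    {"translation": [0, 0, 0], "turn": 0},
    {"translation": [0, 0, 0], "turn": 0},
    {"translation": [0, 0, 0], "turn": 0},
    {"translation": [0, 0, 0], "turn": 0},
    {"translation": [0, 0, 0], "turn": 0},
    {"translation": [0, 0, 0], "turn": 0},
    {"translation": [0, 0, 0], "turn": 0},
  ],
  jaw=0.2,
  squeeze=80,
)

```text
t: 14.6
ee_pos: [0.4774, -0.1339, 0.0608]
orientation: [0.001, 0.745, 0.667, 0.001]
wrist_force: [-1.2, 0.6, 6.1]
opening: 0.039
```

Call:
jog_arm(
  steps=[
    {"translation": [0, 0, -1], "turn": 0},
    {"translation": [0, 0, -3], "turn": 0},
    {"translation": [0, 0, -6], "turn": 0},
    {"translation": [0, 0, -9], "turn": 0},
    {"translation": [0, 0, -12], "turn": 0},
    {"translation": [0, 0, -14.5], "turn": 0},
    {"translation": [0, 0, -14.5], "turn": 0},
    {"translation": [0, 0, -14.5], "turn": 0},
  ],
)

```text
t: 15.27
ee_pos: [0.4771, -0.1338, 0.206]
orientation: [0.001, 0.745, 0.667, 0.002]
wrist_force: [0.2, 0.9, -2.6]
opening: 0.0388
```

```bash
python3 - <<'E'
from h import *
s=get_state(); I,D,C=shot("wrist","w8"); P=cloud("wrist",D,C); e=s["ee_pos"]; print(e,togo([.5095,.0575,.203]))
v,u=np.mgrid[:400,:640]; m=(np.hypot(u-322,v-300)<56)&(abs(P[...,2]-e[2]-.0145)<.004)&(I.min(2)>90); q=P[m]; print(m.sum(),cv2.minEnclosingCircle(q[:,:2].astype(np.float32)))
I,D,C=shot("top","t8"); P=cloud("top",D,C); z=P[...,2]
for g in [(.604,.0504),(.5095,.0593)]:
    m=(z>.105)&(z<.13)&(np.hypot(P[...,0]-g[0],P[...,1]-g[1])<.03); q=P[m]; print(g,m.sum(),q.mean(0).round(4),np.ptp(q,0).round(3))
E
```

```text
[ 0.47708758 -0.13379607  0.20603011] [19.35  1.21  0.18]
2332 ((0.47678178548812866, -0.1343177706003189), 0.022970302030444145)
(0.604, 0.0504) 165 [0.6033 0.0484 0.1133] [0.038 0.038 0.024]
(0.5095, 0.0593) 69 [0.5088 0.0567 0.1199] [0.019 0.018 0.02 ]
```

Call:
jog_arm(
  steps=[
    {"translation": [2, 0.1, 0], "turn": 0},
    {"translation": [5, 0.3, 0], "turn": 0},
    {"translation": [8, 0.5, 0], "turn": 0},
    {"translation": [11, 0.7, 0], "turn": 0},
    {"translation": [14, 0.9, 0], "turn": 0},
    {"translation": [17, 1.1, 0], "turn": 0},
    {"translation": [18.8, 1.2, 0], "turn": 0},
    {"translation": [19.4, 1.25, 0], "turn": 0},
    {"translation": [19.4, 1.25, 0], "turn": 0},
    {"translation": [19.4, 1.25, 0], "turn": 0},
  ],
)

```text
t: 16.2
ee_pos: [0.5096, 0.0562, 0.2033]
orientation: [-0.0, 0.745, 0.667, -0.001]
wrist_force: [-0.1, -0.1, -2.2]
opening: 0.0388
```

```bash
python3 - <<'E'
from h import *
s=get_state(); I,D,C=shot("wrist","w9"); P=cloud("wrist",D,C); e=s["ee_pos"]; print(e,togo([.510,.0585,.156]))
v,u=np.mgrid[:400,:640]; m=(np.hypot(u-322,v-300)<56)&(abs(P[...,2]-e[2]-.0125)<.004)&(I.min(2)>110); q=P[m]; print(m.sum(),cv2.minEnclosingCircle(q[:,:2].astype(np.float32)))
E
```

```text
[0.5095607  0.05621537 0.20333509] [0.3  0.01 4.76]
2746 ((0.5089796185493469, 0.05682465806603432), 0.020626408979296684)
```

Call:
jog_arm(
  steps=[
    {"translation": [0.2, 0.05, 0.8], "turn": 0},
    {"translation": [0.2, 0.05, 1.6], "turn": 0},
    {"translation": [0.2, 0.05, 2.3], "turn": 0},
    {"translation": [0.2, 0.05, 2.8], "turn": 0},
    {"translation": [0.2, 0.05, 3.3], "turn": 0},
    {"translation": [0.2, 0.05, 3.8], "turn": 0},
    {"translation": [0.2, 0.05, 4.3], "turn": 0},
    {"translation": [0.2, 0.05, 4.7], "turn": 0},
    {"translation": [0.2, 0.05, 4.7], "turn": 0},
    {"translation": [0.2, 0.05, 4.7], "turn": 0},
  ],
)

```text
t: 17.08
ee_pos: [0.5107, 0.0592, 0.157]
orientation: [-0.0, 0.745, 0.667, -0.0]
wrist_force: [-2.0, -0.6, -2.5]
opening: 0.0388
```

Call:
jog_arm(
  steps=[
    {"translation": [0, 0, 0.8], "turn": 0},
    {"translation": [0, 0, 1.5], "turn": 0},
    {"translation": [0, 0, 2.2], "turn": 0},
    {"translation": [0, 0, 3], "turn": 0},
    {"translation": [0, 0, 3.8], "turn": 0},
    {"translation": [0, 0, 4.6], "turn": 0},
    {"translation": [0, 0, 5.3], "turn": 0},
    {"translation": [0, 0, 5.8], "turn": 0},
    {"translation": [0, 0, 6.1], "turn": 0},
    {"translation": [0, 0, 6.1], "turn": 0},
  ],
)

```text
t: 17.92
ee_pos: [0.5108, 0.059, 0.0969]
orientation: [-0.001, 0.745, 0.667, -0.0]
wrist_force: [-6.0, -2.4, 10.5]
opening: 0.0388
```

Call:
jog_arm(
  steps=[
    {"translation": [0, 0, 0.15], "turn": 0},
    {"translation": [0, 0, 0.25], "turn": 0},
    {"translation": [0, 0, 0.25], "turn": 0},
  ],
)

```text
t: 18.17
ee_pos: [0.5108, 0.059, 0.0967]
orientation: [-0.001, 0.745, 0.667, 0.0]
wrist_force: [-14.8, -4.9, 36.2]
opening: 0.0386
```

Firmly on the deck. I'll release and rise, then check the scene.

Call:
jog_arm(
  steps=[
    {"translation": [0, 0, -0.2], "turn": 0},
    {"translation": [0, 0, -0.2], "turn": 0},
    {"translation": [0, 0, -0.2], "turn": 0},
    {"translation": [0, 0, -0.2], "turn": 0},
    {"translation": [0, 0, -2], "turn": 0},
    {"translation": [0, 0, -5], "turn": 0},
    {"translation": [0, 0, -9], "turn": 0},
    {"translation": [0, 0, -13], "turn": 0},
    {"translation": [0, 0, -17], "turn": 0},
    {"translation": [0, 0, -20], "turn": 0},
  ],
  jaw=1,
)

```text
t: 19.0
ee_pos: [0.5118, 0.0595, 0.2967]
orientation: [0.001, 0.745, 0.667, 0.001]
wrist_force: [0.8, 0.0, 0.7]
opening: 0.0852
```

```bash
python3 - <<'E'
from h import *
c=rim([.604,.0504],z=.11,tag="w10"); 
D=np.load("pics/w10.npz")["D"]; P=cloud("wrist",D,cal("wrist")); m=(abs(P[...,2]-.11)<.004)&(np.hypot(P[...,0]-.5095,P[...,1]-.0593)<.03); print(m.sum(),P[m].mean(0),np.median(P[m][:,2]))
for n in ("side",):
    I,D,C=shot(n,n+"10"); P=cloud(n,D,C); z=P[...,2]
    for g in [(.604,.0504),(.5095,.0593)]:
        m=(z>.042)&(z<.056)&(np.hypot(P[...,0]-g[0],P[...,1]-g[1])<.036); q=P[m]; print(n,"flange top",g,m.sum(),np.median(q[:,2]),np.ptp(q,0).round(3))
    m=(z>.2)&(z<.225)&(P[...,0]<.52)&(P[...,1]>.27)&(P[...,1]<.4); print("knob",m.sum(),P[m].mean(0))
    cv2.imwrite("pics/c10.png",cv2.resize(I[110:370,190:440],None,fx=2.2,fy=2.2,interpolation=cv2.INTER_CUBIC))
print(get_state()["q"], togo([.475,.329,.305]))
E
```

```text
t 19.05 ee [0.5146 0.0597 0.3016] open 0.0855 F [3.1 0.7 4.2] rim n 460 px 411.0 179.0 z 0.109 circle [0.604  0.0509] 0.0202 mean [0.6034 0.0519 0.109 ]
315 [0.51291939 0.06065261 0.11181742] 0.1128482670395132
side flange top (0.604, 0.0504) 217 0.04705731030273128 [0.06  0.056 0.014]
side flange top (0.5095, 0.0593) 219 0.04737775114135271 [0.06  0.053 0.014]
knob 233 [0.47793845 0.33115335 0.21436227]
[-0.73430333  0.20491495  0.64268282  1.91706017 -0.14374435  1.05401092
 -0.14187109] [26.32 -6.84 -0.57]
```

View pics/c10.png

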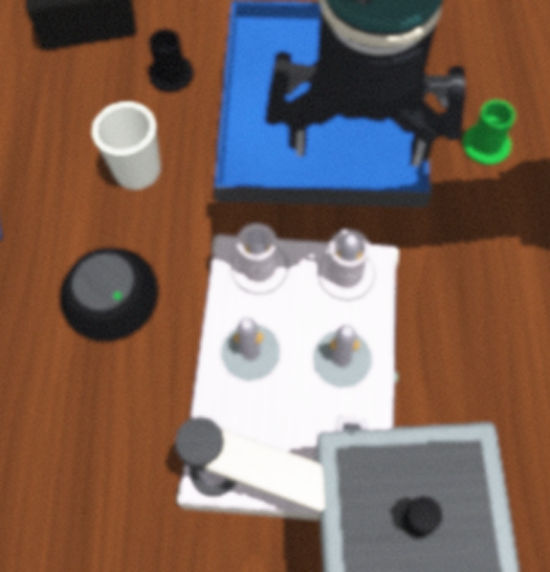

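Both sleeves stand flange-flat with tops at crop (257,240) and (349,245), flange tops at 0.047 m. The tray is empty, and cup and speakerphone haven't moved. The knob is at crop (425,515). Back to the knob now.

Call:
jog_arm(
  steps=[
    {"translation": [3, -0.8, 0], "turn": 0},
    {"translation": [6.5, -1.7, 0], "turn": 0},
    {"translation": [10, -2.6, 0], "turn": 0},
    {"translation": [13.5, -3.5, 0], "turn": 0},
    {"translation": [17, -4.4, 0], "turn": 0},
    {"translation": [20.5, -5.3, 0], "turn": 0},
    {"translation": [24, -6.2, 0], "turn": 0},
    {"translation": [26.3, -6.8, 0], "turn": 0},
    {"translation": [26.3, -6.8, 0], "turn": 0},
    {"translation": [26.3, -6.8, 0], "turn": 0},
  ],
)

```text
t: 19.93
ee_pos: [0.4714, 0.3299, 0.292]
orientation: [0.0, 0.744, 0.668, -0.001]
wrist_force: [0.6, -0.5, 1.1]
opening: 0.0858
```

```bash
python3 - <<'E'
from h import *
I,D,C=shot("wrist","w11"); P=cloud("wrist",D,C); s=get_state(); print(s["t"],s["ee_pos"],s["q"])
m=(P[...,2]>.205)&(P[...,2]<.23)&(np.hypot(P[...,0]-.476,P[...,1]-.33)<.03); q=P[m]
print(m.sum(),q.mean(0),cv2.minEnclosingCircle(q[:,:2].astype(np.float32))); print(togo([.4752,.3287,.208]))
E
```

```text
19.9833 [0.47214121 0.32811005 0.29238781] [-1.06347523  0.31998321  0.4968964   1.77831929 -0.16896718  1.08785344
 -0.61871354]
1141 [0.47453248 0.33043776 0.21451144] ((0.4745093286037445, 0.329072505235672), 0.012982931919395924)
[0.11 0.31 8.44]
```

Call:
jog_arm(
  steps=[
    {"translation": [0.05, 0.3, 2], "turn": 0},
    {"translation": [0.05, 0.3, 5], "turn": 0},
    {"translation": [0.05, 0.3, 7.5], "turn": 0},
    {"translation": [0.05, 0.3, 8.4], "turn": 0},
    {"translation": [0.05, 0.3, 8.4], "turn": 0},
    {"translation": [0.05, 0.3, 8.4], "turn": 0},
  ],
)

```text
t: 20.48
ee_pos: [0.4762, 0.3276, 0.2102]
orientation: [0.0, 0.746, 0.666, -0.0]
wrist_force: [0.1, -0.0, 1.1]
opening: 0.0851
```

Call:
jog_arm(
  steps=[
    {"translation": [0, 0, 0], "turn": 0},
    {"translation": [0, 0, 0], "turn": 0},
    {"translation": [0, 0, 0], "turn": 0},
    {"translation": [0, 0, 0], "turn": 0},
    {"translation": [0, 0, 0], "turn": 0},
    {"translation": [0, 0, 0], "turn": 0},
    {"translation": [0, 0, 0], "turn": 0},
    {"translation": [0, 0, 0], "turn": 0},
    {"translation": [0, 0, 0], "turn": 0},
  ],
  jaw=0.1,
  squeeze=25,
)

```text
t: 21.23
ee_pos: [0.4752, 0.329, 0.2105]
orientation: [-0.001, 0.745, 0.667, 0.0]
wrist_force: [-4.3, -0.1, 5.3]
opening: 0.0252
```

```bash
python3 - <<'E'
from h import *
s=get_state(); print(s["t"],s["ee_pos"],s["opening"],s["wrist_force"]); R=Rt(); h=np.array([.647,.2645]); r=s["ee_pos"][:2]-h
c0=np.mean([(.6128,.1442),(.604,.0504),(.519,.1535),(.5095,.0593)],0); d=c0-h; print("zero knob",c0,np.hypot(*d)); 
print("angle to go",np.degrees(np.arctan2(d[1],d[0])),np.degrees(np.arctan2(r[1],r[0])))
for a in range(0,61,6):
    t=np.radians(a); v=np.array([r[0]*np.cos(t)-r[1]*np.sin(t),r[0]*np.sin(t)+r[1]*np.cos(t)]); print(-a,(R.T@np.r_[v-r,0]*100).round(1))
E
```

```text
21.2333 [0.47522707 0.32897556 0.2105262 ] 0.025232985968800196 [-4.28771846 -0.14733224  5.28581971]
zero knob [0.561325 0.10185 ] 0.18383478486129876
angle to go -117.77777419154496 159.42620257122695
0 [0. 0. 0.]
-6 [-1.9 -0.4 -0. ]
-12 [-3.8 -0.5 -0. ]
-18 [-5.7 -0.5 -0. ]
-24 [-7.6 -0.3 -0. ]
-30 [-9.5  0.1 -0. ]
-36 [-11.3   0.7  -0. ]
-42 [-13.1   1.5  -0. ]
-48 [-14.7   2.5  -0. ]
-54 [-16.2   3.7  -0. ]
-60 [-17.7   5.   -0. ]
```

Call:
jog_arm(
  steps=[
    {"translation": [-1, -0.2, 0], "turn": -3},
    {"translation": [-1.9, -0.4, 0], "turn": -6},
    {"translation": [-3.8, -0.5, 0], "turn": -12},
    {"translation": [-5.7, -0.5, 0], "turn": -18},
    {"translation": [-7.6, -0.3, 0], "turn": -24},
    {"translation": [-9.5, 0.1, 0], "turn": -30},
    {"translation": [-11.3, 0.7, 0], "turn": -36},
    {"translation": [-11.3, 0.7, 0], "turn": -36},
  ],
)

```text
t: 21.9
ee_pos: [0.4707, 0.2111, 0.2105]
orientation: [0.0, 0.503, 0.865, -0.001]
wrist_force: [-3.8, -0.4, 7.2]
opening: 0.025
```

Call:
jog_arm(
  steps=[
    {"translation": [-1, -0.2, 0], "turn": -3},
    {"translation": [-1.9, -0.4, 0], "turn": -6},
    {"translation": [-3.8, -0.5, 0], "turn": -12},
    {"translation": [-5.7, -0.5, 0], "turn": -18},
    {"translation": [-7.6, -0.3, 0], "turn": -24},
    {"translation": [-9.5, 0.1, 0], "turn": -30},
    {"translation": [-11.3, 0.7, 0], "turn": -36},
    {"translation": [-11.3, 0.7, 0], "turn": -36},
    {"translation": [-11.3, 0.7, 0], "turn": -36},
  ],
)

```text
t: 22.65
ee_pos: [0.5331, 0.1189, 0.2105]
orientation: [0.001, 0.213, 0.977, -0.0]
wrist_force: [-1.5, -3.8, 6.9]
opening: 0.0249
```

```bash
python3 - <<'E'
from h import *
s=get_state(); print(s["t"],s["ee_pos"],s["opening"],s["wrist_force"]); R=Rt(); h=np.array([.647,.2645]); r=s["ee_pos"][:2]-h
print(np.degrees(np.arctan2(r[1],r[0])),np.hypot(*r))
for a in range(0,16,3):
    t=np.radians(a); v=np.array([r[0]*np.cos(t)-r[1]*np.sin(t),r[0]*np.sin(t)+r[1]*np.cos(t)]); print(-a,(R.T@np.r_[v-r,0]*100).round(2))
E
```

```text
22.65 [0.53307603 0.11887957 0.21051894] 0.024885084796433088 [-1.52524046 -3.76155195  6.91113028]
-128.03731736733417 0.18488910123224406
0 [0. 0. 0.]
-3 [-0.95 -0.2   0.  ]
-6 [-1.9  -0.35  0.  ]
-9 [-2.87 -0.45  0.  ]
-12 [-3.83 -0.5   0.01]
-15 [-4.8  -0.5   0.01]
```

Call:
jog_arm(
  steps=[
    {"translation": [-0.95, -0.2, 0], "turn": -3},
    {"translation": [-1.9, -0.35, 0], "turn": -6},
    {"translation": [-2.87, -0.45, 0], "turn": -9},
    {"translation": [-2.87, -0.45, 0], "turn": -9},
  ],
)

```text
t: 22.98
ee_pos: [0.5577, 0.1025, 0.2105]
orientation: [0.001, 0.135, 0.991, -0.001]
wrist_force: [-1.5, -4.5, 8.4]
opening: 0.0249
```

Call:
jog_arm(
  steps=[
    {"translation": [-0.2, 0, 0], "turn": -0.6},
    {"translation": [-0.4, 0, 0], "turn": -1.2},
    {"translation": [-0.5, 0, 0], "turn": -1.5},
    {"translation": [-0.5, 0, 0], "turn": -1.5},
  ],
)

```text
t: 23.32
ee_pos: [0.5606, 0.1009, 0.2105]
orientation: [-0.0, 0.123, 0.992, -0.001]
wrist_force: [-3.1, -8.5, 8.7]
opening: 0.025
```

Call:
jog_arm(
  steps=[
    {"translation": [-0.15, 0, 0], "turn": 0},
    {"translation": [-0.3, 0, 0], "turn": 0},
    {"translation": [-0.3, 0, 0], "turn": 0},
  ],
)

```text
t: 23.57
ee_pos: [0.5607, 0.1009, 0.2105]
orientation: [-0.004, 0.122, 0.992, -0.002]
wrist_force: [-13.3, -7.4, 16.9]
opening: 0.0249
```

Call:
jog_arm(
  steps=[
    {"translation": [-0.15, 0, 0], "turn": 0},
    {"translation": [-0.3, 0, 0], "turn": 0},
    {"translation": [-0.3, 0, 0], "turn": 0},
  ],
)

```text
t: 23.82
ee_pos: [0.5609, 0.1009, 0.2104]
orientation: [-0.007, 0.122, 0.993, -0.002]
wrist_force: [-21.1, -5.9, 22.8]
opening: 0.0255
```

The head is against its stop: the knob stopped at (0.561,0.101) with 21 N of resistance, and the post centre is (0.561,0.102). I'll release and rise.

Call:
jog_arm(
  steps=[
    {"translation": [0, 0, 0], "turn": 0},
    {"translation": [0, 0, 0], "turn": 0},
    {"translation": [0, 0, 0], "turn": 0},
    {"translation": [0, 0, 0], "turn": 0},
    {"translation": [0, 0, -2], "turn": 0},
    {"translation": [0, 0, -5], "turn": 0},
    {"translation": [0, 0, -9], "turn": 0},
    {"translation": [0, 0, -12], "turn": 0},
    {"translation": [0, 0, -12], "turn": 0},
    {"translation": [0, 0, -12], "turn": 0},
  ],
  jaw=1,
)

```text
t: 24.65
ee_pos: [0.5679, 0.1024, 0.3316]
orientation: [0.002, 0.121, 0.993, 0.001]
wrist_force: [-0.1, -0.5, -0.3]
opening: 0.0854
```

Call:
jog_arm(
  steps=[
    {"translation": [3, -3, 0], "turn": 0},
    {"translation": [6, -6, 0], "turn": 0},
    {"translation": [9, -9, 0], "turn": 0},
    {"translation": [11, -12, 0], "turn": 0},
    {"translation": [11, -15, 0], "turn": 0},
    {"translation": [11, -18, 0], "turn": 0},
    {"translation": [11, -21, 0], "turn": 0},
    {"translation": [11, -24, 0], "turn": 0},
    {"translation": [11, -24, 0], "turn": 0},
  ],
)

```text
t: 25.4
ee_pos: [0.4005, -0.1095, 0.3288]
orientation: [-0.001, 0.125, 0.992, -0.001]
wrist_force: [0.2, -0.1, -0.4]
opening: 0.0851
```

```bash
python3 - <<'E'
from h import *
print(get_state()["ee_pos"])
for n in ("top","side"):
    I,D,C=shot(n,n+"12"); P=cloud(n,D,C); z=P[...,2]
    def f(lab,m):
        q=P[m]; print(n,lab,m.sum(),q.mean(0).round(4),((q.max(0)+q.min(0))/2).round(4),np.ptp(q,0).round(3)) if len(q) else print(n,lab,0)
    f("knob",(z>.205)&(z<.225)&(np.hypot(P[...,0]-.561,P[...,1]-.101)<.03))
    for g in [(.604,.0504),(.5095,.0593)]: f("flange",(z>.044)&(z<.054)&(np.hypot(P[...,0]-g[0],P[...,1]-g[1])<.04))
    m=(z>.165)&(z<.178)&(np.hypot(P[...,0]-.561,P[...,1]-.101)<.11)&(P[...,1]<.15); r=cv2.minAreaRect(P[m][:,:2].astype(np.float32)); print("head",r)
a,b=cv2.imread("pics/top12.png"),cv2.imread("pics/side12.png")
cv2.imwrite("pics/c12.png",np.hstack([cv2.resize(a[90:290,160:400],(480,400)),cv2.resize(b[140:350,220:400],(343,400))])[:,:800])
E
```

```text
[ 0.40053896 -0.10954331  0.32878501]
top knob 147 [0.5606 0.0997 0.2153] [0.5613 0.1    0.2127] [0.026 0.025 0.015]
top flange 33 [0.6022 0.024  0.0477] [0.6009 0.0229 0.0484] [0.029 0.009 0.008]
top flange 113 [0.4942 0.0512 0.0478] [0.5006 0.0534 0.0486] [0.047 0.057 0.009]
head ((0.5604623556137085, 0.09051951766014099), (0.1312415897846222, 0.15071825683116913), 84.98668670654297)
side knob 150 [0.562  0.1047 0.2141] [0.5616 0.1033 0.2117] [0.023 0.024 0.013]
side flange 0
side flange 0
head ((0.5611302852630615, 0.09178528189659119), (0.1279393434524536, 0.1507444530725479), 84.98713684082031)
```

View pics/c12.png

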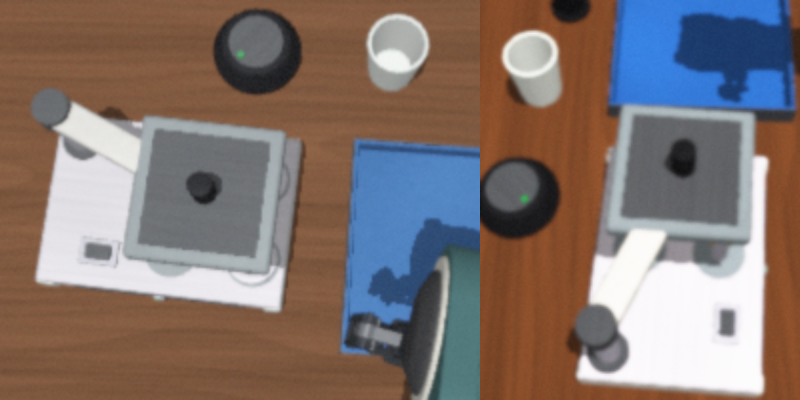

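The head sits square over the posts at (205,190): its yaw is 85.0°, the deck's 84.7–85.1°. Cup and speakerphone are untouched and the robot is clear, so I'm handing in.

```bash
python3 -c "
from plant import *
print(close_job())"
```

```text
the job is handed in; nothing more can be done
None
```

The job is done and handed in: both silver sleeves from the blue tray are home on the two posts nearest it, and the head is back against its stop over the posts. I swung the head about 1.5 rad clear first, then pressed each sleeve past the balls, and handed in at about 25 s of the 210 s allowed.

**Sleeves:** each push ended hard on the deck, at 31 N and 36 N. Both flange tops measured about 47 mm above the table (48 mm when home). The first sleeve's rim measured 109 mm against 110 mm. The second's rim read 113 mm while the arm was still moving; I put that down to the motion and went by its flange height and the push.

**Head:** at the stop the knob held still against about 21 N. The final pictures put it within 2 mm of the middle of the posts, with the head's angle matching the deck's to within 0.4°. With the head back, only parts of the flanges could be seen, at the right height.

**Rest of the scene:** the tray is empty, and the cup and speakerphone look unmoved in the last picture, as do the green and black lookalikes in the view taken after both sleeves were placed. I saw no sleeve get knocked aside. The robot ended clear of everything.

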